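# Start the incubation on the heat block

## Task

Start the incubation on the heat block: push its hinged cover fully shut, then unlock the keypad by pressing the two white arrow keys fully down together, one fingertip on each, and holding both for three seconds before letting go. Then press the green start key fully down and release it. Use only the fingertips, grasp and lift nothing, keep off the red stop key, do not shift the heat block, and leave the things around it where they are.

Things in the scene. Friction and masses are not known exactly. Their poses are not given: they have to be found in the camera images.
- heater: Light-grey dry-bath heat block, 260 mm deep (x) x 210 mm wide (y), 78 mm high at the rear, loose on rubber feet, about 3 kg. Origin: centre of its underside; x from front (keys) to rear (hinge), y to the left for a user in front, z up. Front 94 mm: dark-blue key panel sloping up to the rear at 15 degrees; key row left to right: red stop, arrow up, arrow down, green start (y +77, +28, -28, -77 mm).
- cover (a joint): Opening angle of the cover in rad: 0 fully shut, grows as it is opened, stop at 1.25; at the start it stands open at 0.5 to 0.9. The stiff hinge keeps the cover wherever it is left; a push of about 1 to 3 N near the front edge, down and to the front along its arc, moves it.
- cover_hinge (a point): Middle of the cover's hinge line, which runs along the heater's y axis; 120 mm behind the heater's origin (x = +120) and 83 mm above the bench.
- cover_edge (a point): Middle of the upper front edge of the cover: a white hood with a smoked window, 158 mm deep (hinge to front), 186 mm wide, 34 mm high, a 30 mm white rail round its flat top. Shut, this edge lies 158 mm in front of the hinge line and 34 mm above it (117 mm above the bench).
- key_up (a joint): Depression of the arrow-up key in m: 0 up, 0.005 fully down. Spring return; about 1.5 N to start it, 5 N fully down.
- key_up_top (a point): Centre of the top face of the white arrow-up key, 20 mm (front to rear) x 24 mm (across), 8 mm proud of the panel, 69 mm above the bench, 99 mm in front of the heater's origin. The arrow keys are 56 mm apart centre to centre along the heater's y, at equal height; only flat panel between. A straight downward press works every key.
- key_down (a joint): Depression of the arrow-down key in m: 0 up, 0.005 fully down. Same spring as arrow up.
- key_down_top (a point): Centre of the top face of the white arrow-down key, same size as arrow up, to its right.
- key_start (a joint): Depression of the green start key in m: 0 up, 0.005 fully down; about 5 N fully down, spring return.
- key_start_top (a point): Centre of the top face of the round green start key, 23 mm across, 8 mm proud of the panel, at the right-hand end of the row, 49 mm from arrow down, centre to centre.
- key_stop (a joint): Depression of the red stop key in m: 0 up, 0.005 fully down. Not to be pressed.
- key_stop_top (a point): Centre of the top face of the round red stop key, 23 mm across, at the left-hand end of the row, 49 mm from arrow up.
- rack: Bystander: blue tube rack, 110 x 62 x 52 mm, origin at the centre of its underside; stands beside the heat block.
- reagent: Bystander: reagent bottle with blue cap, 54 mm across, 105 mm tall, origin at the centre of its underside; stands beside the heat block.
- marker: Bystander: black marker pen lying in front of the heat block, 130 x 13 x 13 mm, origin at the centre of its underside, x along the pen.

How it is judged:
By the outcome, as a careful person would: the job done as asked, in the order asked, and still so for the second after the job is handed in, with the robot touching nothing.
It also fails if it takes over 51 s, if anything falls off the work surface, if the arm or the gripper's body presses on something with over 40 N, if the wrist force passes 120 N, or if a joint passes its speed limit or range.

## Robot

A 7-joint arm with a two-finger parallel gripper is mounted at the origin on the work surface. World frame = base frame: x ahead of the robot, y to its left, z up, the work surface at z = 0. Lengths are in m, angles in rad, forces in N, time in s.
With the tool pointing down it reaches from about 0.425 to 0.875 m from the base axis. Payload 4.7 kg.
Tool frame: the origin (TCP) lies midway between the tips of the shut fingers; the grasp point (between the pads) lies 19 mm behind it; x points along the fingers, z is the direction in which the jaws open and shut, and the axes are right-handed (so a half turn about x gives the same grasp; the last joint's range is limited). The gripper opens to 87 mm and grips with 3 to 60 N. Pads are 19 mm wide; open, the fingers measure 117 mm over their backs; the gripper's body (75 mm by 190 mm) begins 51 mm behind the grasp point.
Start: joints at [-1.202, 0.321, -0.07, 1.45, 0.023, 1.371, -0.057], TCP at [0.226, 0.61, 0.223] pointing down, gripper open.
Joint ranges: [-2.86, 2.86], [-0.3, 2.09], [-1.38, 1.24], [0.06, 2.45], [-1.56, 4.7], [0.09, 2.05], [-2.69, 2.69]. Speed limits (rad/s): [2.57, 2.57, 3.14, 3.14, 3.14, 3.14, 3.14].

## Interface

Orientations are given as a rotation vector (axis times angle).
In Python, from bench import ctrl, vision, close_job gives the robot as it stands. The module is installed in compiled form; this text tells all that it offers.
- The arm moves only by the tool servo_tool, never from a script. Its argument "commands" is a list that holds one entry, the list of rows, each a list of 7 numbers: the turn, a rotation vector about the tool's x, y, z in degrees, then the shift along the tool's x, y, z in mm, then the finger opening in mm, from 0 to 87. In form: [[[wx, wy, wz, x, y, z, grip], ...]]. A call has 1 to 5 rows; each row is the pose to reach, as a shift and turn from the pose commanded when the call began, along the tool's axes at that moment; what a row does not reach only later rows make up. A row lasts 1/8 s, in which the tool goes at most 62.5 mm and 10.7 degrees, less where a joint would pass 70% of its speed; a pose out of reach is approached as far as the arm can. A call with a gripper value outside its range is refused whole. The fingers move at their own pace and stop on an object; "newtons" is the grip in N (left out, the last holds). Time passes only in rows, so rows that repeat a pose let the fingers close. It gives the time, the measured TCP pose, the force and the opening at its end, in the units of the state.
- ctrl.get_state(): the state, without advancing time (a new reading comes with each control period).
- vision.get_image(name): name is "scene" or "top" or "wrist"; returns the picture (384x512x3 uint8, red, green, blue); there is no depth.
- vision.camera_info(name): a dict with "fov_y" (degrees; the focal length in pixels is half the picture's height over the tangent of half this angle, whatever the lens; pixels are square), "cx", "cy" (the principal point, pixels), "pose" (4x4, takes a point from camera to world coordinates). Camera axes: x right, y down, z forward; pixel columns grow to the right and rows downward; lengths in m; the calibration is good to about 2 mm. The wrist camera is an equidistant fisheye: a pixel r from the principal point sees the ray r / f radians off the axis. A picture is of the moment at which its call begins: read the wrist's pose just before it. camera_info takes no time and is no camera call; for the wrist camera it gives the pose at the moment of the call.
- close_job(): hands the job in, once; it reports no verdict.
The state is a dict: "time": time; "joint_positions": joint angles; "qd": joint speeds; "joint_torque": joint torques, N m; "position": TCP position; "tool_rot": TCP orientation; "ft_force": force on the tool from outside, world axes, zero at the start; "torque": the same for the moment, N m; "grip_width": opening from 0.0 (shut) to 1.0 (fully open).
Only numpy, scipy, OpenCV 4.12 (cv2) and the standard library are available. Lean on these libraries where they do the work, as an engineer would, in place of code of your own. Each camera call takes 0.05 s, during which the arm holds its last target. There are 200 camera calls.

## Working session

There is one attempt and no reset: what is moved stays moved. The work goes in short steps, Python scripts to look and compute and a tool call to move; the robot and the scene stay as the last step left them, time stands still between calls to the robot, and variables do not carry over. Pictures are saved under pics/ and viewed, about 8 in all and at most 12, crops included, and the job is handed in when it is done.

Besides the shell and the picture viewer there is one more tool, called after "Request:" as name([rows], argument=value, ...), one row to a line, values as JSON. servo_tool: Moves the arm, as the interface text tells. Its arguments: {"type":"object","properties":{"commands":{"type":"array"},"newtons":{"type":"number"}},"required":["commands"]}

```bash
mkdir -p pics
cat > h.py <<'E'
import numpy as np, cv2
from bench import ctrl, vision, close_job
from scipy.spatial.transform import Rotation as R
def snap(n,f):
    ci=vision.camera_info(n); im=vision.get_image(n)
    cv2.imwrite('pics/'+f+'.png',im[:,:,::-1]); return im,ci
def ray(ci,u,v,fish=False):
    f=192/np.tan(np.radians(ci['fov_y'])/2); x=(u-ci['cx']);y=(v-ci['cy'])
    if fish:
        r=np.hypot(x,y)+1e-9; t=r/f; d=np.array([x/r*np.sin(t),y/r*np.sin(t),np.cos(t)])
    else: d=np.array([x/f,y/f,1])
    P=np.array(ci['pose']); return P[:3,3],P[:3,:3]@d/np.linalg.norm(d)
def onz(ci,u,v,z,fish=False):
    o,d=ray(ci,u,v,fish); return o+d*(z-o[2])/d[2]
def tri(r1,r2):
    (a,d),(b,e)=r1,r2; s=np.linalg.lstsq(np.c_[d,-e],b-a,rcond=None)[0]
    p,q=a+d*s[0],b+e*s[1]; return (p+q)/2,np.linalg.norm(p-q)
E
python3 - <<'E'
from h import *
ims=[snap(n,n+'0') for n in ('scene','top','wrist')]
for im,ci in ims: print(ci['fov_y'],ci['cx'],ci['cy'],np.round(ci['pose'],3).tolist())
a=np.vstack([np.hstack([ims[0][0],ims[1][0]])])
cv2.imwrite('pics/c0.png',cv2.resize(a,(800,300),interpolation=cv2.INTER_AREA)[:,:,::-1])
print(ctrl.get_state())
E
```

```text
43.755389606992736 254.93391369830238 191.43893934912956 [[-0.184, 0.705, -0.685, 1.254], [0.983, 0.129, -0.132, 0.186], [-0.004, -0.697, -0.717, 0.827], [0.0, 0.0, 0.0, 1.0]]
45.28572924332546 260.51254428171393 195.0908626534595 [[-0.024, -0.988, 0.153, 0.397], [-1.0, 0.024, -0.005, 0.027], [0.001, -0.153, -0.988, 1.22], [0.0, 0.0, 0.0, 1.0]]
65.70646984690485 254.83643052489776 188.2022053102254 [[0.347, 0.896, 0.276, 0.149], [0.938, -0.331, -0.103, 0.638], [-0.001, 0.294, -0.956, 0.384], [0.0, 0.0, 0.0, 1.0]]
{'time': 0.15, 'joint_positions': array([-1.20189679,  0.32164871, -0.07010838,  1.45137805,  0.02258273,
        1.3707799 , -0.05690331]), 'qd': array([-2.57253720e-04, -3.30362075e-03,  3.71682019e-04, -2.97992705e-03,
        2.94462749e-04,  2.29136921e-03, -9.97125859e-05]), 'joint_torque': array([ 6.35216857e-04, -4.91796541e+01, -4.03997842e-01, -3.12876713e+01,
       -6.39139535e-02,  4.05422773e-02,  1.13030210e-04]), 'position': array([0.22569432, 0.60912761, 0.22172393]), 'tool_rot': array([-0.94489105,  1.35756762,  0.94346327]), 'ft_force': array([-0.19109797,  0.03234629, -0.07638083]), 'torque': array([-0.04188819, -0.00866018, -0.01703196]), 'grip_width': 0.9989153906936313}
```

View pics/top0.png

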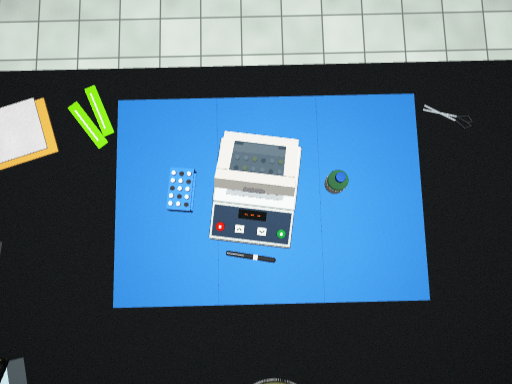

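View pics/scene0.png

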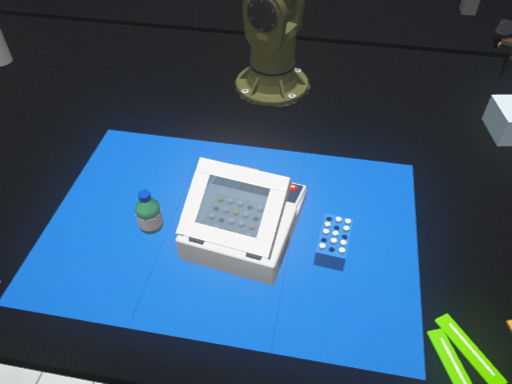

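Top view: the heater faces the robot. Red key is near (220,227), arrows (239,229) and (262,231), green (281,234), and the pen lies in front at (250,257). Scene view: the upper front cover edge runs about (199,160) to (289,178). Next I measure.

```bash
cat > m.py <<'E'
from h import *
T=cv2.imread('pics/top0.png')[:,:,::-1].astype(int); S=cv2.imread('pics/scene0.png')[:,:,::-1].astype(int)
ct=vision.camera_info('top'); cs=vision.camera_info('scene')
def blobs(m,box,mn=8):
    M=np.zeros(m.shape,np.uint8); x0,y0,x1,y1=box; M[y0:y1,x0:x1]=m[y0:y1,x0:x1]
    n,l,s,c=cv2.connectedComponentsWithStats(M); return [(c[i],s[i,4]) for i in range(1,n) if s[i,4]>=mn]
r,g,b=T[...,0],T[...,1],T[...,2]
K={}
for n,m,box in (('red',(r>120)&(g<90),(208,215,232,240)),('wht',(r>150)&(g>150)&(b>150),(232,221,271,240)),('grn',(g>110)&(r<90)&(b<130),(272,225,290,242))):
    for c,a in blobs(m,box): print(n,c.round(1),a,onz(ct,*c,.069).round(4)); K.setdefault(n,[]).append(onz(ct,*c,.069))
d=K['red'][0]-K['grn'][0]; print('span',np.linalg.norm(d[:2]),'yaw',np.degrees(np.arctan2(-d[0],d[1])))
# upscaled crops
a=cv2.resize(T[120:250,200:310].astype(np.uint8),None,fx=4,fy=4,interpolation=cv2.INTER_CUBIC)
s=cv2.resize(S[150:285,170:312].astype(np.uint8),None,fx=2.5,fy=4*130/135,interpolation=cv2.INTER_CUBIC)
cv2.imwrite('pics/crop1.png',np.hstack([a,s])[:,:,::-1]); print(a.shape,s.shape)
E
python3 m.py
```

```text
red [219.9 225.9] 53 [0.4989 0.1247 0.069 ]
wht [238.9 228.4] 73 [0.4917 0.0771 0.069 ]
wht [261.2 231. ] 76 [0.4837 0.0216 0.069 ]
wht [237.7 238.7] 21 [0.4659 0.0805 0.069 ]
grn [280.7 233.4] 58 [ 0.4766 -0.0269  0.069 ]
span 0.15320027973125444 yaw -8.386762604011308
(520, 440, 3) (520, 355, 3)
```

View pics/crop1.png

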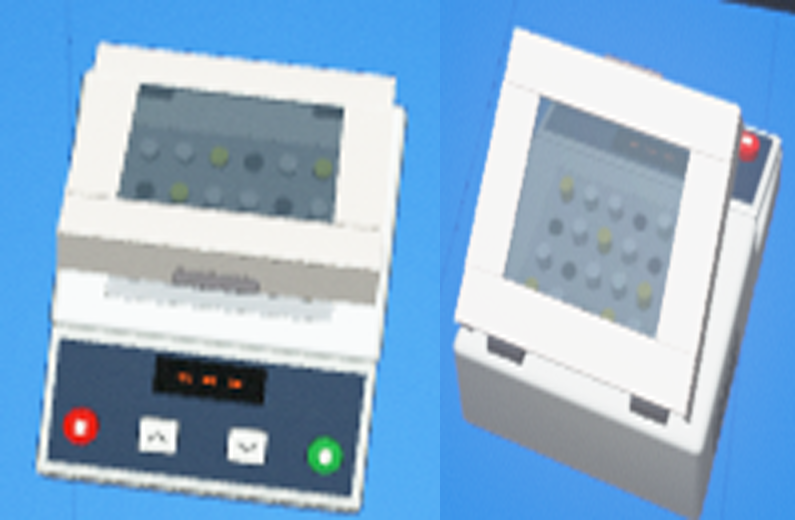

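```bash
cat >> m.py <<'E'
print('----')
L,_=e1=tri(ray(ct,214.5,178),ray(cs,290.4,177.3)); Rr,_=e2=tri(ray(ct,295,185.5),ray(cs,199.6,157.3))
print(e1,e2,np.linalg.norm(L-Rr)); E=(L+Rr)/2
y=d[:2]/np.linalg.norm(d[:2]); x=np.array([y[1],-y[0]])
mid=(K['red'][0]+K['grn'][0]+K['wht'][0]+K['wht'][1])[:2]/4
O=mid+.099*x; H=O+.12*x; print('origin',O,'x',x,'hinge',H)
dx=(E[:2]-H)@x; print('edge in heater',(E[:2]-O)@x,(E[:2]-O)@y,E[2],'r',np.hypot(dx,E[2]-.083),'theta',np.arctan2(E[2]-.083,-dx)-np.arctan2(34,158))
for th in (.8,.6,.4,.2,0):
    a=th+np.arctan2(34,158); p=H-.1616*np.cos(a)*x; print(th,p,.083+.1616*np.sin(a))
s=ctrl.get_state(); print(R.from_rotvec(s['tool_rot']).as_matrix().round(3))
E
python3 m.py | sed -n '/----/,$p'
```

```text
----
(array([0.5973694 , 0.12685497, 0.19085548]), np.float64(0.0030899689362025866)) (array([ 0.57540521, -0.0567317 ,  0.19331519]), np.float64(0.0003951565824294644)) 0.1849122547417621
origin [0.58567792 0.03466005] x [ 0.98930606 -0.14585447] hinge [0.70439465 0.01715751]
edge in heater 0.0006432251334641695 0.0005007580981721797 0.19208533517308163 r 0.1616961658678538 theta 0.5285078022604501
0.8 [0.61963028 0.02965441] 0.22001602012009647
0.6 [0.59439014 0.0333756 ] 0.20026270867127643
0.4 [0.57353554 0.03645021] 0.1758345030716083
0.2 [0.55789787 0.03875569] 0.14770527879069034
0 [0.54810057 0.04020012] 0.11699645923370242
[[-0.    -0.938  0.347]
 [-0.001  0.347  0.938]
 [-1.    -0.    -0.001]]
```

```bash
cat > g.py <<'E'
import sys
from h import *
O=np.array([.5857,.0347]); x=np.array([.9893,-.1459]); y=np.array([.1459,.9893])
Rt=np.c_[[0,0,-1],[-x[0],-x[1],0],[y[0],y[1],0]]
def go(hx,hy,z):
    s=ctrl.get_state(); Rm=R.from_rotvec(s['tool_rot']).as_matrix()
    p=np.r_[O+hx*x+hy*y,z]; 
    print('t%.2f'%s['time'],'turn',np.degrees(R.from_matrix(Rm.T@Rt).as_rotvec()).round(2),'shift',(Rm.T@(p-s['position'])*1e3).round(1),'F',s['ft_force'].round(1),'w',round(s['grip_width'],3), 'heater',np.r_[(s['position'][:2]-O)@x,(s['position'][:2]-O)@y,s['position'][2]].round(4))
if __name__=='__main__': go(*map(float,sys.argv[1:4]))
E
python3 g.py .03 0 .25
python3 -c "
import numpy as np
for t in (.53,.4,.3,.2,.1,0,-.02):
    a=t+np.arctan2(34,158);print(t,(120-161.6*np.cos(a)+8*np.cos(t)+9.5).round(1),(83+161.6*np.sin(a)-8*np.sin(t)).round(1))"
```

```text
t0.15 turn [-1.194e+01 -8.000e-02 -1.000e-02] shift [ -27.7 -566.5 -407.4] F [-0.2  0.  -0.1] w 0.999 heater [-0.44    0.5158  0.2217]
0.53 17.3 188.2
0.4 4.6 172.7
0.3 -3.7 159.8
0.2 -10.7 146.1
0.1 -16.3 131.8
0 -20.5 117.0
-0.02 -21.1 114.0
```

Request:
servo_tool([
  [[-3,0,0,-40,-20,-20,0],[-6,0,0,-60,-60,-45,0],[-9,0,0,-60,-108,-78,0],[-12,0,0,-60,-156,-112,0],[-12,0,0,-60,-204,-147,0]],
])

```text
time: 0.78
position: [0.3669, 0.399, 0.2824]
tool_rot: [-1.102, 1.274, 1.102]
ft_force: [1.2, -0.0, 0.0]
grip_width: 0.518
```

```bash
python3 g.py .03 0 .26
```

```text
t0.78 turn [0.09 0.   0.01] shift [  22.4 -299.1 -329. ] F [ 1.2 -0.   0. ] w 0.518 heater [-0.2696  0.3285  0.2824]
```

Request:
servo_tool([
  [[0,0,0,0,-40,-44,0],[0,0,0,0,-80,-88,0],[0,0,0,0,-120,-132,0],[0,0,0,0,-160,-176,0],[0,0,0,0,-200,-220,0]],
])

```text
time: 1.4
position: [0.5328, 0.1525, 0.2825]
tool_rot: [-1.101, 1.274, 1.102]
ft_force: [1.2, 0.8, 0.1]
grip_width: 0.02
```

```bash
python3 g.py .03 0 .26
```

```text
t1.40 turn [0.08 0.02 0.01] shift [  22.5  -99.4 -108.9] F [1.2 0.8 0.1] w 0.02 heater [-0.0695  0.1088  0.2825]
```

Request:
servo_tool([
  [[0,0,0,0,-40,-44,0],[0,0,0,0,-75,-82,0],[0,0,0,5,-99,-109,0],[0,0,0,20,-99,-109,0],[0,0,0,20,-99,-109,0]],
])

```text
time: 2.02
position: [0.613, 0.0331, 0.2606]
tool_rot: [-1.1, 1.277, 1.105]
ft_force: [-0.3, 0.4, -0.4]
grip_width: 0.005
```

```bash
python3 - <<'E'
from h import *
snap('wrist','w1'); snap('scene','s1')
E
python3 g.py .0173 0 .20
```

```text
t2.12 turn [ 0.21  0.05 -0.05] shift [62.4 10.4 -3.3] F [ 0.1 -0.3  0.9] w 0.009 heater [0.0278 0.0033 0.2624]
```

View pics/w1.png

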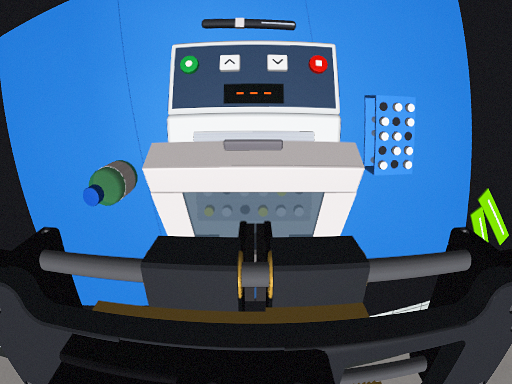

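Wrist view: green (189,64), arrows (230,62) and (278,62), red (319,64), with the cover's front edge at y≈168–192 and the fingers behind it. I'll check the key points from this view.

```bash
cat > k.py <<'E'
from h import *; from g import O,x,y
def keys(im,ci,z=.069,rows=(30,90),cols=(170,340)):
    im=im.astype(int); r,g,b=im[...,0],im[...,1],im[...,2]
    out={}
    for n,m in (('red',(r>130)&(g<90)),('wht',(r>190)&(g>190)&(b>190)),('grn',(g>110)&(r<110)&(b<130))):
        M=np.zeros(m.shape,np.uint8); s=np.s_[rows[0]:rows[1],cols[0]:cols[1]]; M[s]=m[s]
        if n!='wht': M=cv2.morphologyEx(M,cv2.MORPH_CLOSE,np.ones((7,7)))
        k,l,st,c=cv2.connectedComponentsWithStats(M)
        for i in range(1,k):
            if 60<st[i,4]<700 and st[i,2]<40:
                p=onz(ci,*c[i],z,True); q=p[:2]-O; print(n,c[i].round(1),st[i,4],p.round(4),'heater',(q@x).round(4),(q@y).round(4)); out.setdefault(n,[]).append((ray(ci,*c[i],True),p))
    return out
E
python3 - <<'E'
from k import *
ci=vision.camera_info('wrist'); k=keys(cv2.imread('pics/w1.png')[:,:,::-1],ci)
ct=vision.camera_info('top')
print(tri(ray(ct,219.9,225.9),k['red'][0][0]),tri(ray(ct,280.7,233.4),k['grn'][0][0]))
E
```

```text
red [318.   63.6] 254 [0.4984 0.1269 0.069 ] heater -0.0998 0.0785
wht [229.   62.1] 260 [0.4836 0.0227 0.069 ] heater -0.0992 -0.0268
wht [277.   62.1] 259 [0.4916 0.0784 0.069 ] heater -0.0994 0.0295
grn [188.4  63.7] 239 [ 0.4766 -0.0255  0.069 ] heater -0.0992 -0.0755
(array([0.49874776, 0.12447717, 0.07705612]), np.float64(0.001479860667766031)) (array([ 0.47643796, -0.0266308 ,  0.06613154]), np.float64(0.0012552137586252985))
```

Request:
servo_tool([
  [[0,0,0,25,5,-3,0],[0,0,0,50,10,-3,0],[0,0,0,58,10,-3,0],[0,0,0,62,10,-3,0]],
])

```text
time: 2.62
position: [0.6042, 0.0314, 0.2011]
tool_rot: [-1.103, 1.273, 1.102]
ft_force: [-0.0, -0.1, -0.9]
grip_width: 0.002
```

```bash
python3 g.py .0046 0 .1727
```

```text
t2.62 turn [0.14 0.04 0.05] shift [28.4 14.2  0.6] F [-0.  -0.1 -0.9] w 0.002 heater [ 0.0188 -0.0006  0.2011]
```

Request:
servo_tool([
  [[0,0,0,8,1,0,0],[0,0,0,13,2,0,0],[0,0,0,18,6,0,0],[0,0,0,23,10,0,0],[0,0,0,28,14,0,0]],
])

```text
time: 3.25
position: [0.5899, 0.0326, 0.1724]
tool_rot: [-1.102, 1.274, 1.101]
ft_force: [1.2, 0.6, 0.4]
grip_width: 0.005
```

```bash
python3 g.py -.0107 0 .1461
```

```text
t3.25 turn [0.06 0.01 0.03] shift [26.3 15.2  1.5] F [1.2 0.6 0.4] w 0.005 heater [ 0.0045 -0.0015  0.1724]
```

Request:
servo_tool([
  [[0,0,0,6,5,0,0],[0,0,0,13,9,1,0],[0,0,0,20,12,1,0],[0,0,0,26,15,1,0],[0,0,0,33,18,1,0]],
])

```text
time: 3.88
position: [0.5722, 0.0362, 0.1391]
tool_rot: [-1.101, 1.274, 1.102]
ft_force: [0.5, 0.5, 0.6]
grip_width: 0.005
```

```bash
python3 g.py -.0205 0 .117
```

```text
t3.88 turn [ 0.06  0.01 -0.01] shift [22.1  6.9  0.5] F [0.5 0.5 0.6] w 0.005 heater [-0.0136 -0.0005  0.1391]
```

Request:
servo_tool([
  [[0,0,0,6,2,0,0],[0,0,0,12,4,0,0],[0,0,0,17,6,0,0],[0,0,0,22,7,0,0],[0,0,0,24,7,0,0]],
])

```text
time: 4.5
position: [0.5655, 0.0371, 0.1172]
tool_rot: [-1.101, 1.274, 1.102]
ft_force: [-7.5, 0.1, 18.6]
grip_width: 0.005
```

```bash
python3 g.py -.0205 0 .114
```

```text
t4.50 turn [ 0.06  0.04 -0.02] shift [3.2 0.1 0.5] F [-7.5  0.1 18.6] w 0.005 heater [-0.0204 -0.0005  0.1172]
```

Request:
servo_tool([
  [[0,0,0,-10,0,0,0],[0,0,0,-35,0,0,20],[0,0,0,-40,35,0,41],[0,0,0,-40,75,1,41],[0,0,0,-30,79,1,41]],
])

```text
time: 5.12
position: [0.4863, 0.0504, 0.1461]
tool_rot: [-1.102, 1.272, 1.103]
ft_force: [0.9, -0.2, 0.5]
grip_width: 0.377
```

```bash
python3 - <<'E'
from k import *
im,ci=snap('wrist','w2'); keys(im,ci,rows=(90,260),cols=(120,400)); snap('scene','s2')
E
python3 g.py -.099 0.0007 .08
```

```text
red [340.5 195.8] 414 [0.4962 0.1253 0.069 ] heater -0.1017 0.0765
wht [234.5 116.5] 169 [0.4168 0.0445 0.069 ] heater -0.1685 -0.0149
wht [221.1 196.2] 579 [0.4815 0.0226 0.069 ] heater -0.1013 -0.0272
wht [286. 196.] 582 [0.4893 0.0774 0.069 ] heater -0.1016 0.0282
wht [165.9 196. ] 68 [ 0.4745 -0.0259  0.069 ] heater -0.1012 -0.0762
wht [341.6 195.9] 69 [0.4965 0.1262 0.069 ] heater -0.1016 0.0775
grn [166.6 196. ] 419 [ 0.4746 -0.0253  0.069 ] heater -0.1012 -0.0756
t5.22 turn [ 0.09 -0.   -0.04] shift [64.8 -1.   0.4] F [ 0.1 -0.  -0.8] w 0.434 heater [-0.0999  0.0003  0.1448]
```

View pics/w2.png

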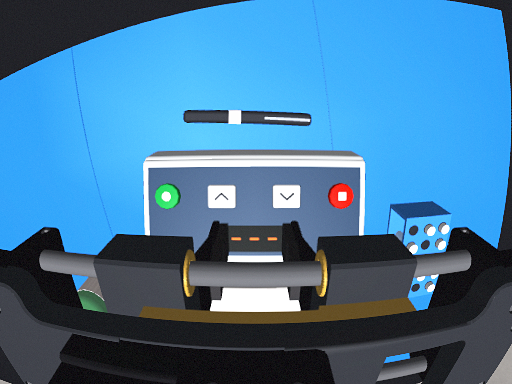

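View pics/s2.png

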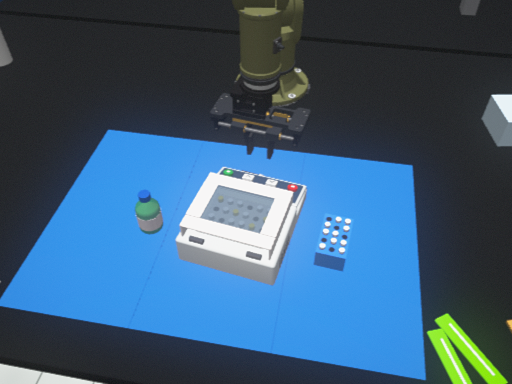

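Cover is shut. Wrist now reads the keys 2 mm nearer than before; check whether the block moved by comparing scene frames.

Run:
```python
from h import *
a,b=[cv2.cvtColor(cv2.imread(f'pics/{n}.png'),cv2.COLOR_BGR2GRAY).astype(np.float32) for n in ('scene0','s2')]
for n,(x0,y0,x1,y1) in dict(body=(190,255,290,290),left=(172,236,200,262),rack=(310,205,360,275),mat=(30,280,430,370)).items():
    w=cv2.createHanningWindow((x1-x0,y1-y0),cv2.CV_32F); print(n,cv2.phaseCorrelate(a[y0:y1,x0:x1],b[y0:y1,x0:x1],w))
T=snap('top','t2')[0]
```

```text
body ((0.08471986637914597, 0.0882673963281917), 0.9254760218991174)
left ((-0.050032697703512596, 0.39701488093610493), 1.0551881590007264)
rack ((0.007447095264240033, 0.004397287989050369), 1.0176881745126511)
mat ((0.03768633157235968, -0.13300661845236306), 0.5811236454645793)
```

Request:
servo_tool([
  [[0,0,0,30,0,0,41],[0,0,0,55,0,0,41],[0,0,0,63,0,0,41],[0,0,0,66,0,0,41],[0,0,0,66,0,0,41]],
])

```text
time: 5.9
position: [0.4883, 0.0495, 0.0802]
tool_rot: [-1.102, 1.274, 1.101]
ft_force: [-1.0, -0.1, 0.3]
grip_width: 0.471
```

```bash
python3 - <<'E'
from h import *
snap('wrist','w3'); snap('scene','s3')
E
python3 g.py -.1 0.0007 .069
```

```text
t6.00 turn [0.06 0.04 0.09] shift [11.4  1.5  0.1] F [-0.7  0.2  0.6] w 0.473 heater [-0.0985  0.0006  0.0804]
```

View pics/w3.png

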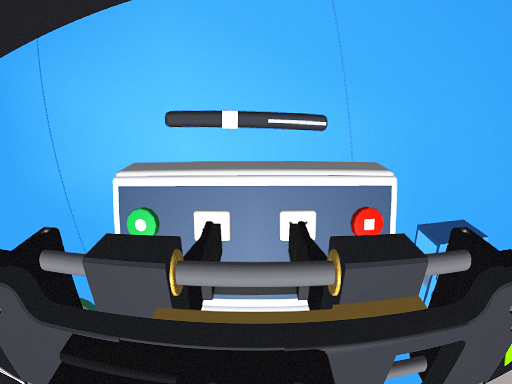

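Request:
servo_tool([
  [[0,0,0,3,1,0,42.5],[0,0,0,7,1.5,0,42.5],[0,0,0,9,1.5,0,42.5],[0,0,0,10,1.5,0,42.5],[0,0,0,11,1.5,0,42.5]],
])

```text
time: 6.62
position: [0.4864, 0.0498, 0.069]
tool_rot: [-1.102, 1.274, 1.101]
ft_force: [-0.6, -1.4, 6.4]
grip_width: 0.485
```

```bash
python3 g.py -.1 0.0007 .067
```

```text
t6.62 turn [0.06 0.02 0.04] shift [ 2.  -0.4  0.3] F [-0.6 -1.4  6.4] w 0.485 heater [-0.1004  0.0004  0.069 ]
```

Request:
servo_tool([
  [[0,0,0,1,0,0,42.5],[0,0,0,2,0,0,42.5],[0,0,0,3,0,0,42.5]],
])

```text
time: 7.0
position: [0.487, 0.0497, 0.0666]
tool_rot: [-1.102, 1.273, 1.1]
ft_force: [-1.1, -0.5, 8.6]
grip_width: 0.491
```

Request:
servo_tool([
  [[0,0,0,0.7,0,0,42.5],[0,0,0,1.4,0,0,42.5],[0,0,0,1.4,0,0,42.5]],
])

```text
time: 7.38
position: [0.4872, 0.0497, 0.066]
tool_rot: [-1.102, 1.272, 1.1]
ft_force: [-3.4, -0.7, 13.4]
grip_width: 0.486
```

Request:
servo_tool([
  [[0,0,0,0.7,0,0,42.5],[0,0,0,1.4,0,0,42.5],[0,0,0,1.4,0,0,42.5]],
])

```text
time: 7.75
position: [0.4873, 0.0497, 0.0657]
tool_rot: [-1.101, 1.272, 1.1]
ft_force: [-6.8, -2.7, 21.6]
grip_width: 0.485
```

```bash
python3 -c "
from h import *
s=ctrl.get_state(); print(s['position'],s['ft_force'],s['torque'])
snap('wrist','w4')"
```

```text
[0.48731521 0.04972113 0.06567375] [-6.79116672 -2.71014033 21.60960978] [-0.39854343  1.33570458 -0.0146481 ]
```

Request:
servo_tool([
  [[0,0,0,0.3,0,0,42.5],[0,0,0,0.3,0,0,42.5],[0,0,0,0.3,0,0,42.5],[0,0,0,0.3,0,0,42.5],[0,0,0,0.3,0,0,42.5]],
])

```text
time: 8.43
position: [0.4873, 0.0497, 0.0656]
tool_rot: [-1.101, 1.272, 1.1]
ft_force: [-7.4, -1.4, 24.2]
grip_width: 0.488
```

Request:
servo_tool([
  [[0,0,0,0,0,0,42.5],[0,0,0,0,0,0,42.5],[0,0,0,0,0,0,42.5],[0,0,0,0,0,0,42.5],[0,0,0,0,0,0,42.5]],
])

```text
time: 9.05
position: [0.4873, 0.0497, 0.0656]
tool_rot: [-1.101, 1.272, 1.1]
ft_force: [-7.2, -1.0, 23.3]
grip_width: 0.484
```

Request:
servo_tool([
  [[0,0,0,0,0,0,42.5],[0,0,0,0,0,0,42.5],[0,0,0,0,0,0,42.5],[0,0,0,0,0,0,42.5],[0,0,0,0,0,0,42.5]],
])

```text
time: 9.68
position: [0.4873, 0.0497, 0.0656]
tool_rot: [-1.101, 1.272, 1.1]
ft_force: [-6.9, -2.0, 23.5]
grip_width: 0.486
```

Request:
servo_tool([
  [[0,0,0,0,0,0,42.5],[0,0,0,0,0,0,42.5],[0,0,0,0,0,0,42.5],[0,0,0,0,0,0,42.5],[0,0,0,0,0,0,42.5]],
])

```text
time: 10.3
position: [0.4873, 0.0497, 0.0656]
tool_rot: [-1.101, 1.272, 1.1]
ft_force: [-7.3, -1.7, 24.4]
grip_width: 0.488
```

Request:
servo_tool([
  [[0,0,0,0,0,0,42.5],[0,0,0,0,0,0,42.5],[0,0,0,0,0,0,42.5],[0,0,0,0,0,0,42.5],[0,0,0,0,0,0,42.5]],
])

```text
time: 10.92
position: [0.4873, 0.0497, 0.0656]
tool_rot: [-1.101, 1.272, 1.1]
ft_force: [-7.8, -1.2, 23.8]
grip_width: 0.49
```

Request:
servo_tool([
  [[0,0,0,0,0,0,42.5],[0,0,0,0,0,0,42.5],[0,0,0,0,0,0,42.5],[0,0,0,0,0,0,42.5],[0,0,0,0,0,0,42.5]],
])

```text
time: 11.55
position: [0.4873, 0.0497, 0.0656]
tool_rot: [-1.101, 1.272, 1.1]
ft_force: [-7.3, -1.5, 23.3]
grip_width: 0.491
```

```bash
python3 -c "
from h import *
s=ctrl.get_state(); print(s['position'],s['ft_force'],s['torque'])"; python3 g.py -.1 -.0763 .085
```

```text
[0.48731566 0.04968774 0.06562413] [-7.28834419 -1.46457808 23.28776393] [-0.41440512  1.47222741 -0.03280591]
t11.55 turn [0.04 0.08 0.11] shift [-19.5   0.5 -76.7] F [-7.3 -1.5 23.3] w 0.491 heater [-0.0995  0.0005  0.0656]
```

Request:
servo_tool([
  [[0,0,0,-8,0,0,42.5],[0,0,0,-35,0,0,42.5],[0,0,0,-40,0,-20,0],[0,0,0,-40,0,-60,0],[0,0,0,-40,0,-77,0]],
])

```text
time: 12.18
position: [0.4736, -0.0298, 0.1016]
tool_rot: [-1.099, 1.277, 1.099]
ft_force: [-0.9, -0.1, 0.3]
grip_width: 0.235
```

Request:
servo_tool([
  [[0,0,0,0,0,0,0],[0,0,0,0,0,0,0]],
])

```text
time: 12.42
position: [0.4748, -0.0254, 0.1021]
tool_rot: [-1.102, 1.274, 1.103]
ft_force: [-0.4, 0.3, 0.1]
grip_width: 0.034
```

```bash
python3 - <<'E'
from k import *
im,ci=snap('wrist','w5'); keys(im,ci,rows=(150,235),cols=(120,460))
E
python3 g.py -.1 -.0763 .075
```

```text
red [439.  213.3] 408 [0.4965 0.1244 0.069 ] heater -0.1014 0.0757
wht [389.2 214.9] 619 [0.4893 0.0767 0.069 ] heater -0.1015 0.0275
wht [441.  212.9] 62 [0.4965 0.1264 0.069 ] heater -0.1016 0.0777
wht [253.3 217. ] 110 [ 0.4745 -0.0261  0.069 ] heater -0.1011 -0.0764
grn [253.7 214.1] 509 [ 0.4724 -0.0255  0.069 ] heater -0.1034 -0.0761
t12.47 turn [ 0.16  0.02 -0.02] shift [27.2 -0.9 -0.9] F [-0.4 -0.3  0.3] w 0.023 heater [-0.1009 -0.0754  0.1022]
```

View pics/w5.png

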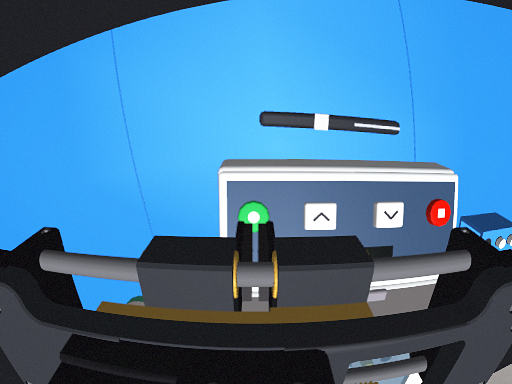

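Request:
servo_tool([
  [[0,0,0,15,0,-1,0],[0,0,0,26,0,-1,0],[0,0,0,30,0,-1,0],[0,0,0,33,0,-1,0],[0,0,0,35,0,-1,0]],
])

```text
time: 13.1
position: [0.4746, -0.0274, 0.0676]
tool_rot: [-1.101, 1.274, 1.102]
ft_force: [-1.8, 1.4, 3.2]
grip_width: 0.01
```

Request:
servo_tool([
  [[0,0,0,0.8,0,0,0],[0,0,0,1.6,0,0,0],[0,0,0,2.4,0,0,0]],
])

```text
time: 13.48
position: [0.4751, -0.0274, 0.0657]
tool_rot: [-1.102, 1.274, 1.101]
ft_force: [-3.8, 0.2, 10.6]
grip_width: 0.007
```

Request:
servo_tool([
  [[0,0,0,0.7,0,0,0],[0,0,0,1.4,0,0,0],[0,0,0,1.4,0,0,0]],
])

```text
time: 13.85
position: [0.4752, -0.0274, 0.0655]
tool_rot: [-1.101, 1.273, 1.101]
ft_force: [-6.4, -0.6, 17.0]
grip_width: 0.008
```

Hard stop: 17 N and only 0.2 mm more travel. Releasing upward.

Request:
servo_tool([
  [[0,0,0,0,0,0,0],[0,0,0,-8,0,0,0],[0,0,0,-40,0,0,0],[0,0,0,-90,10,0,0],[0,0,0,-140,10,0,0]],
])

```text
time: 14.48
position: [0.4644, -0.0261, 0.2048]
tool_rot: [-1.102, 1.274, 1.101]
ft_force: [1.6, 0.6, 0.5]
grip_width: 0.003
```

Request:
servo_tool([
  [[0,0,0,-20,0,0,0],[0,0,0,-20,0,0,0],[0,0,0,-20,0,0,0]],
])

```text
time: 14.85
position: [0.4642, -0.026, 0.2223]
tool_rot: [-1.101, 1.276, 1.102]
ft_force: [-0.5, 0.7, -0.2]
grip_width: -0.001
```

Run:
```python
from h import *
s=snap('scene','s6')[0]; w=snap('wrist','w6')[0]
cv2.imwrite('pics/f6.png',np.hstack([cv2.resize(s[120:300,100:380],(400,257)),cv2.resize(w,(400,300))[:257]])[:,:,::-1])
a,b=[cv2.cvtColor(cv2.imread(f'pics/{n}.png'),cv2.COLOR_BGR2GRAY).astype(np.float32) for n in ('scene0','s6')]
for n,(x0,y0,x1,y1) in dict(body=(190,255,290,290),rack=(310,205,360,275),bottle=(128,185,168,240)).items():
    w=cv2.createHanningWindow((x1-x0,y1-y0),cv2.CV_32F); print(n,cv2.phaseCorrelate(a[y0:y1,x0:x1],b[y0:y1,x0:x1],w))
im=s.astype(int)
ci=vision.camera_info('scene'); 
t=ctrl.get_state(); print(t['time'],t['position'],t['ft_force'])
```

```text
body ((-0.03741763572971024, 0.14413027822786262), 0.9382029575771755)
rack ((0.015447523709145372, 0.0008374645396784786), 1.023868874973721)
bottle ((0.08102132005442897, 0.0787739468913955), 1.0013333896795908)
14.95 [ 0.4639873  -0.02601443  0.22206293] [ 0.98987151  0.4086091  -0.48094145]
```

View pics/f6.png

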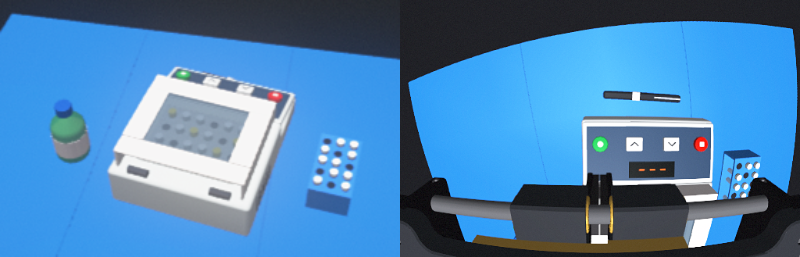

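The last view shows the cover flat, the keys up, the bystanders in place and the arm clear.

```bash
python3 -c "
from bench import close_job
print(close_job())"
```

```text
the job is handed in; nothing more can be done
None
```

I finished the three steps in order and handed the job in at about 15 s of the 51 s allowed; it reports no verdict.

- **Cover:** I pushed it along its arc with the shut fingertips. It stopped hard at 117.2 mm above the bench with about 19 N on it, against 117 mm for fully shut. I did not re-measure the edge afterwards, but it looked flat in both later scene pictures.
- **Arrow keys:** I pressed both together, one fingertip on each, down to a hard stop, and held them for about 3.8 s at about 23 N in total. I inferred the split between the two keys from the wrist moment, which is noisy. It put at least about 8 N on each, against the 5 N needed.
- **Start key:** I pressed it to a hard stop at 17 N, at the same depth as the arrows, and released it. I did not go near the red stop key.

**Last checks:**
- The heat block, rack and bottle shifted by under 0.2 pixel between the first and last scene pictures, roughly 0.3 mm.
- The pen looks to be in its place, but I did not measure it.
- The arm is clear of everything, with about 1 N of sensor noise.

**One disagreement:** the wrist camera put the key row about 2 mm nearer the front from close up than from farther away. The scene pictures showed no movement of the block, so I took this as calibration error.

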